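Run a loaded drain board out to its pointer

ROBOT

A 6-joint arm with a two-finger parallel gripper is mounted at the origin on a cart in front of the work surface, level with it; the furniture and walls round the work are solid. World frame = base frame: x ahead of the robot, y to its left, z up, the work surface at z = 0. Lengths are in m, angles in rad, forces in N, time in s.
With the tool pointing down it reaches from about 0.3 to 0.75 m from the base axis. Payload 8.5 kg.
Tool frame: the origin (TCP) lies midway between the tips of the shut fingers; the grasp point (between the pads) lies 19 mm behind it; x points along the fingers, y is the direction in which the jaws open and shut, and the axes are right-handed (so a half turn about x gives the same grasp; the last joint's range is limited). The gripper opens to 85 mm and grips with 20 to 120 N. Pads are 22 mm wide; open, the fingers measure 114 mm over their backs; the gripper's body (76 mm by 85 mm) begins 54 mm behind the grasp point. The pads swing forward as they close: fully open they stand 13 mm farther back than shut.
Start: joints at [1.008, 0.381, 1.297, -0, 1.464, -0.215], TCP at [0.187, 0.517, 0.231] pointing down, gripper open.
Joint ranges: [-3.11, 3.11], [-0.89, 2.33], [0.22, 2.48], [-1.42, 4.56], [0.17, 2.85], [-2.88, 2.88]. Speed limits (rad/s): [2.39, 2.39, 3.14, 3.14, 3.14, 3.14].

INTERFACE

Orientations are given as a unit quaternion [w, x, y, z].
In Python, from cell import ctrl, cams gives the robot as it stands.
- The arm moves only by the shell command python3 -m inch 'ROWS' [FORCE]. ROWS is JSON, one flat list of numbers, 7 for each row, row after row: the turn, a rotation vector about the tool's x, y, z in rad, then the shift along the tool's x, y, z in m, then the finger opening in m, from 0 to 0.0854. In form: [ax, ay, az, x, y, z, claw, ax, ay, az, x, y, z, claw, ...]. A call has 1 to 10 rows; each row shifts and turns the pose as measured when the row begins, along the tool's axes as they then stand; what a row does not reach is not made up. A row lasts 1/8 s, in which the tool goes at most 62.5 mm and 10.7 degrees, less where a joint would pass 70% of its speed; a pose out of reach is approached as far as the arm can. A call with a gripper value outside its range is refused whole. The fingers move at their own pace and stop on an object; FORCE is the grip in N (left out, the last holds). Time passes only in rows, so rows that do not move let the fingers close. It gives the time, the measured TCP pose, the force and the opening at its end, in the units of the state.
- ctrl.read_state(): the state, without advancing time (a new reading comes with each control period).
- cams.camera(name): name is "side" or "top" or "wrist"; returns (picture, depth): 400x640x3 uint8, red, green, blue; 400x640 float32, m along the optical axis (not along the pixel's ray), 0 where there is no reading.
- cams.calibration(name): a dict with "intrinsics" (3x3 intrinsics, pixels), "D" ([k1, k2, p1, p2, k3] as OpenCV has them; the pictures are not rectified), "T" (4x4, takes a point from camera to world coordinates); the wrist camera has in their place "mount" (4x4, takes a point from camera to tool coordinates, whose origin is the TCP and whose axes are the tool frame's). Camera axes: x right, y down, z forward; pixel columns grow to the right and rows downward; lengths in m; the calibration is good to about 2 mm. A picture is of the moment at which its call begins: read the wrist's pose just before it. calibration takes no time and is no camera call.
- ctrl.job_done(): hands the job in, once; it reports no verdict.
The state is a dict: "t": time; "joint_positions": joint angles; "joint_velocities": joint speeds; "joint_efforts": joint torques, N m; "ee_pos": TCP position; "tcp_rot": TCP orientation; "ft_force": force on the tool from outside, world axes, zero at the start; "ft_torque": the same for the moment, N m; "grip_width": finger opening in m.
Only numpy, scipy, OpenCV 4.12 (cv2) and the standard library are available. Lean on these libraries where they do the work, as an engineer would, in place of code of your own. Each camera call takes 0.05 s, during which the arm holds its last target.

TASK

Hang the small basket by its bail on the hook at the end of the board and let go of the basket. Then take the board by the grip block at its other end and slide it out along its stand, hook end first, until that end of the board (not the hook) is in line with the tip of the pointer beside it. The board would tip out there, so finish while still holding it down, lying flat on the stand and at rest with the basket hanging; do not let the board tip, and leave the other things alone.

Things in the scene. Friction and masses are not known exactly. Their poses are not given: they have to be found in the camera images.
- stand: Fixed bare-aluminium stand, 110 mm (x) by 180 mm (y) by 100 mm high to its flat top; origin at the centre of its underside. An 8 mm high lip along each long edge of the top guides the board (63 mm between the lips). The board slides along the stand's y axis; outward is its -y, over its outer edge at y = -90 mm.
- board: Loose grey board, 60 (x) by 300 (y) by 12 mm, 0.36 to 0.54 kg, on the stand between the lips, its underside 100 mm above the bench; origin at the centre of its underside, axes as the stand's. Steel hook at its -y end, black grip block near its +y end. Run out to the pointer it tips unless its +y end is held down (up to about 6 N). Ordinary friction: a few N slide it.
- board_grip (a point): Centre of the black grip block on the board, 24 x 24 mm across and 36 mm tall (from the board's top, 112 mm over the bench, to 148 mm); 125 mm from the board's centre towards +y. Axes as the board's.
- board_end (a point): Middle of the top edge of the board's outer (-y) end face, the end from which the hook sticks out; 150 mm from the board's centre. This is the edge to bring in line with the pointer.
- hook_seat (a point): Lowest point of the hook's upper side, where the bail rests: on the board's centre line, 30 mm beyond its -y end, 7 mm above its top. The hook is a round 6 mm bar running out along -y; beyond the seat it turns up (its free end 24 mm further out, 18 mm higher); towards the board it rises 4 mm. The bail goes on over the free end, inward along the board, then down. Over about 3 N down on the hook can tip the board.
- gauge: Fixed gauge stand on the near side of the board's path: round foot 44 mm wide, 8 mm rod 158 mm high, and at 118 mm height a conical pointer along its +x (across the board's path). Its axes are those of the stand. Origin at the centre of its underside.
- pointer_tip (a point): Tip of the pointer, 118 mm above the bench, about 14 mm beside the board's long edge; 165 to 200 mm beyond the stand's outer edge. The board's end is in line with it when both have the same y in the stand's frame.
- basket: Loose aluminium basket, 46 x 46 x 30 mm, 60 g, on the bench; origin at the centre of its underside. A rigid bail of 5 mm wire stands in its x-z plane: legs 47 mm apart up to 72 mm height, then sloping up to an apex in the middle, with a black grip block on it. To hang, the hook bar passes through the bail along the basket's y (either way round).
- basket_grip (a point): Centre of the black grip block on the bail: 20 x 20 mm across, 42 mm tall, from 84.5 to 126.5 mm above the basket's underside. Axes as the basket's. Grip its upper half, so that the fingertips stay above the bail wire; fingers closing along the basket's x stay clear of the hook.
- bail_apex (a point): Underside of the bail's wire at its apex, 81.5 mm above the basket's underside and 24 mm below point basket_grip. It lies on point hook_seat (within a few mm) when the basket hangs; the basket then hangs about 37 mm clear of the bench.
- tape: Bystander: roll of tape lying flat, 78 mm across and 19 mm high; origin at the centre of its underside.
- beaker: Bystander: small clear beaker, 45 mm across and 58 mm high; origin at the centre of its underside.
- timer: Bystander: lab timer, 70 x 62 x 18 mm; origin at the centre of its underside.
Not all that is in view belongs to the job. Leave any pink look-alike of the gauge alone.

How it is judged:
On the way:
1. the basket hangs by its bail on the hook, released, with the board not yet run out (within 30 mm of where it started) (distance between bail_apex and hook_seat below 0.014 m and contact force between basket and board above 0.15 N and height (world z) of bail_apex above 0.105 m and contact force between the fingers and basket below 0.05 N and angle between basket's own z axis and vertical below 0.3 rad and angle between board's own z axis and vertical below 0.04 rad and z of board_end in the frame of stand between 0.102 and 0.122 m and distance of board_end from where it was at the start of the episode below 0.03 m), for 0.3 s.
At the end, for the whole second after the job is handed in: The board's outer end is within 8 mm of the pointer tip along the slide; the board lies flat on the stand (under 0.04 rad), at rest, held by the fingers (over 0.5 N), not leaning on the gauge; the basket hangs upright by its bail within 14 mm of the hook's seat, untouched (y of board_end in the frame of gauge between -0.008 and 0.008 m and angle between board's own z axis and vertical below 0.04 rad and z of board_end in the frame of stand between 0.102 and 0.122 m and distance between bail_apex and hook_seat below 0.014 m and contact force between basket and board above 0.15 N and height (world z) of bail_apex above 0.105 m and contact force between the fingers and basket below 0.05 N and angle between basket's own z axis and vertical below 0.3 rad and contact force between the fingers and board above 0.5 N and contact force between board and stand above 0.3 N and contact force between board and gauge below 0.3 N and linear speed of board below 0.02 m/s and linear speed of basket below 0.06 m/s); the arm keeps its last pose, push and grip.
It fails at once if the board tips (over 0.12 rad) (angle between board's own z axis and vertical above 0.12 rad).
It fails at once if a bystander is moved by more than 25 mm (distance of any of tape, beaker, timer from where it was at the start of the episode above 0.025 m).
It also fails if it takes over 66 s, if anything falls off the work surface, if the arm or the gripper's body presses on something with over 40 N, if the wrist force passes 120 N, or if a joint passes its speed limit or range.

## Working session

There is one attempt and no reset: what is moved stays moved. The work goes in short steps, Python scripts to look and compute and a shell command to move; the robot and the scene stay as the last step left them, time stands still between calls to the robot, and variables do not carry over. Pictures are saved under pics/ and viewed, and the job is handed in when it is done.

```bash
ls; mkdir -p pics
python3 - <<'E'
from cell import ctrl,cams
import cv2,numpy as np
s=ctrl.read_state();print(s)
for n in("side","top","wrist"):
    p,d=cams.camera(n);cv2.imwrite(f"pics/{n}0.png",p[:,:,::-1]);np.save(f"pics/{n}0.npy",d)
    print(n,cams.calibration(n))
E
```

```text
pics
{'t': 0.0, 'joint_positions': array([ 1.00769288e+00,  3.81219827e-01,  1.29827973e+00,  1.15817642e-05,
        1.46358456e+00, -2.15274304e-01]), 'joint_velocities': array([ 0.00039596, -0.00092798,  0.00079019,  0.0016381 ,  0.00040636,
        0.00105477]), 'joint_efforts': array([-9.84613905e-06, -4.48452473e+01, -2.31272256e+01, -1.55962539e-04,
        4.82590520e-03,  1.94504884e-05]), 'ee_pos': array([0.18729716, 0.51681373, 0.23069258]), 'tcp_rot': array([ 0.69623591,  0.12187125,  0.69664361, -0.12284392]), 'ft_force': array([-0.09011721,  1.08799607,  0.37700241]), 'ft_torque': array([-0.02912029,  0.00954965,  0.00800414]), 'grip_width': 0.08550948341788273}
side {'intrinsics': array([[370.22935297,   0.        , 320.57316517],
       [  0.        , 370.22935297, 203.73268321],
       [  0.        ,   0.        ,   1.        ]]), 'D': array([-0.01126804,  0.        ,  0.        ,  0.        ,  0.        ]), 'T': array([[ 0.85178299, -0.41160864,  0.32410502,  0.24094686],
       [-0.52388968, -0.66648439,  0.53041321, -0.55844464],
       [-0.00231172, -0.62159222, 
[... 576 characters left out ...]
244216e+00],
       [ 0.00000000e+00,  0.00000000e+00,  0.00000000e+00,
         1.00000000e+00]])}
wrist {'intrinsics': array([[321.28529695,   0.        , 316.5357794 ],
       [  0.        , 321.28529695, 198.00948918],
       [  0.        ,   0.        ,   1.        ]]), 'D': array([0.01115461, 0.        , 0.        , 0.        , 0.        ]), 'mount': array([[-1.20327840e-03, -3.25551626e-01,  9.45523501e-01,
        -1.41414539e-01],
       [ 9.99999274e-01, -4.48605473e-04,  1.11814596e-03,
         2.26525606e-05],
       [ 6.01527833e-05,  9.45524160e-01,  3.25551929e-01,
        -8.59667912e-02],
       [ 0.00000000e+00,  0.00000000e+00,  0.00000000e+00,
         1.00000000e+00]])}
```

View pics/top0.png

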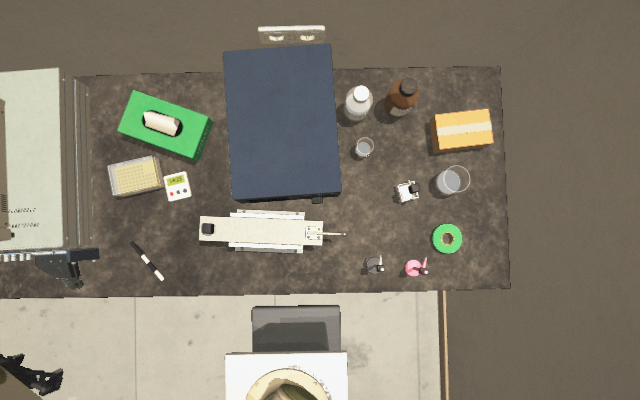

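View pics/side0.png

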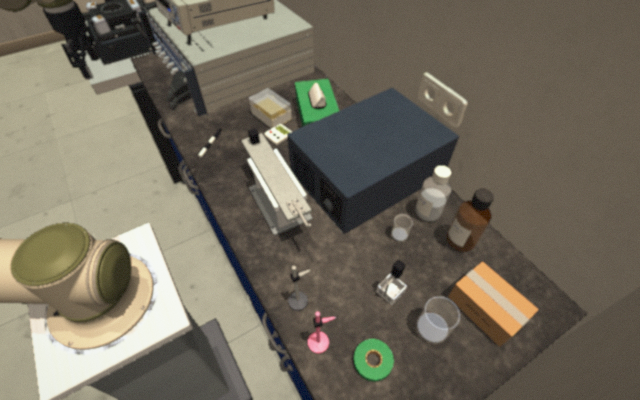

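View pics/wrist0.png

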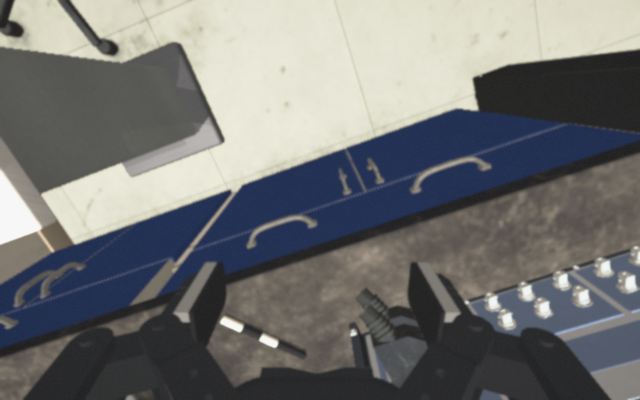

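Run:
```python
import cv2
p=cv2.imread("pics/top0.png")
cv2.imwrite("pics/top0c.png",cv2.resize(p[170:285,190:470],None,fx=2.8,fy=2.8,interpolation=cv2.INTER_CUBIC))
p=cv2.imread("pics/side0.png")
cv2.imwrite("pics/side0c.png",cv2.resize(p[120:370,230:430],None,fx=2.4,fy=2.4,interpolation=cv2.INTER_CUBIC))
```

```text
(no output)
```

View pics/top0c.png

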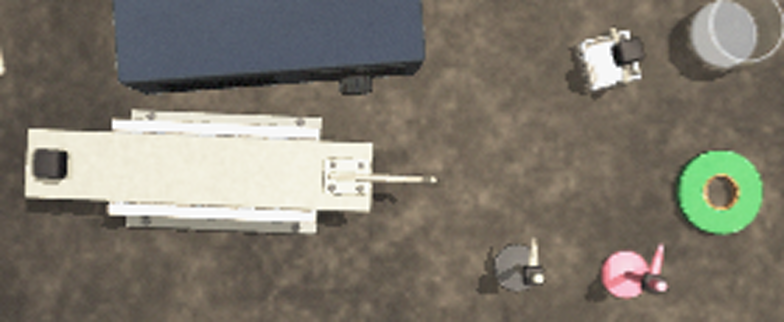

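View pics/side0c.png

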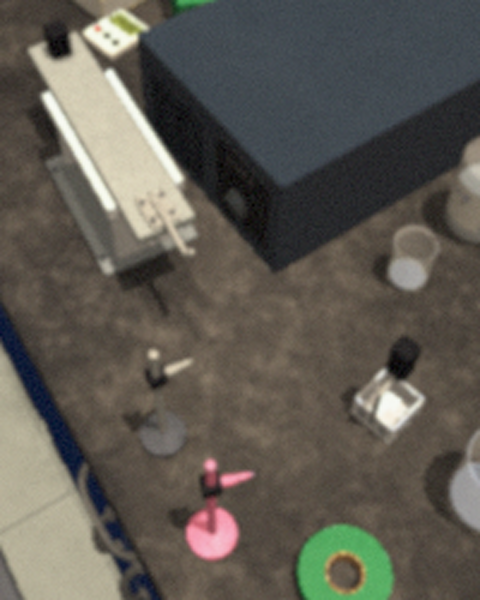

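```bash
cat > h.py <<'E'
import numpy as np,cv2
from cell import ctrl,cams
from scipy.spatial.transform import Rotation as R
def pose():
    s=ctrl.read_state();q=s['tcp_rot'];M=np.eye(4);M[:3,:3]=R.from_quat([q[1],q[2],q[3],q[0]]).as_matrix();M[:3,3]=s['ee_pos'];return s,M
def cal(n,M=None):
    c=cams.calibration(n);T=c['T'] if 'T' in c else M@c['mount'];return c['intrinsics'],c['D'],T
def ray(c,uv):
    K,D,T=c;p=cv2.undistortPoints(np.array(uv,float).reshape(-1,1,2),K,D).reshape(-1,2)
    d=np.c_[p,np.ones(len(p))]@T[:3,:3].T;return T[:3,3],d
def onz(c,uv,z):
    o,d=ray(c,uv);return o+d*((z-o[2])/d[:,2])[:,None]
def dep(c,uv,dm):
    o,d=ray(c,uv);return np.array([o+d[i]*dm[int(round(v)),int(round(u))] for i,(u,v) in enumerate(uv)])
def proj(c,P):
    K,D,T=c;Ti=np.linalg.inv(T);return cv2.projectPoints(np.array(P,float).reshape(-1,3),cv2.Rodrigues(Ti[:3,:3])[0],Ti[:3,3],K,D)[0].reshape(-1,2)
E
python3 - <<'E'
from h import *
np.set_printoptions(precision=4,suppress=True)
c=cal("top");d=np.load("pics/top0.npy");p=cv2.imread("pics/top0.png")
o=lambda a:np.array(a,float)/2.8+[189.8,169.8]
for n,a,z in [("corners",[(28,129),(372,143),(371,211),(25,197)],.112),("grip",[(49,161)],.148),("tip",[(534,241)],.118),("hookend",[(434,180)],.137),("bgrip",[(629,48)],.1265),("tape",[(721,192)],.019)]:
    print(n,o(a).round(1).tolist(),onz(c,o(a),z).tolist(),dep(c,o(a),d)[:,2])
hsv=cv2.cvtColor(p,cv2.COLOR_BGR2HSV)
# dark blocks
for n,(x0,x1,y0,y1) in {"grip":(198,220,215,242),"bgrip":(395,425,178,205)}.items():
    m=(p[y0:y1,x0:x1].max(2)<75).astype(np.uint8)
    k,l,st,ce=cv2.connectedComponentsWithStats(m);print(n,[(s[:5].tolist(),(cc+[x0,y0]).round(1)) for s,cc in zip(st,ce)][1:])
print(d[225:232,203:213]); print(d[180:200,398:418][::2,::2])
E
```

```text
corners [[199.8, 215.9], [322.7, 220.9], [322.3, 245.2], [198.7, 240.2]] [[0.5092470741843865, 0.19375872428845267, 0.1120000000000001], [0.49094069639702975, -0.10372525083199273, 0.1120000000000001], [0.43246994512296244, -0.10156621886810016, 0.1120000000000001], [0.4505365947552115, 0.1968616669329115, 0.1120000000000001]] [ 0.1102  0.0003 -0.0013  0.1076]
grip [[207.3, 227.3]] [[0.4805003677665373, 0.16814081697844646, 0.1479999999999999]] [0.1456]
tip [[380.5, 255.9]] [[0.4039584839650045, -0.24037135426929693, 0.11799999999999988]] [0.114]
hookend [[344.8, 234.1]] [[0.45793511248304997, -0.15488023127143763, 0.137]] [0.1326]
bgrip [[414.4, 186.9]] [[0.5672110649088711, -0.32562640721674385, 0.12650000000000006]] [0.1245]
tape [[447.3, 238.4]] [[0.44089369110736604, -0.42883806612910413, 0.018999999999999906]] [0.0037]
grip [([5, 9, 11, 10, 42], array([210.5, 229.3])), ([5, 10, 1, 3, 3], array([203., 226.])), ([0, 12, 1, 1, 1], array([198., 227.])), ([0, 19, 1, 1, 1], array([198., 234.])), ([1, 26, 17, 1, 17], array([207., 241.]))]
bgrip [([22, 5, 1, 1, 1], array([417., 183.]))
[... 799 characters left out ...]
1.3431 1.266  1.3384 1.3377 1.3384 1.344 ]
 [1.3421 1.34   1.3407 1.3379 1.293  1.3055 1.2644 1.3199 1.3104 1.338 ]
 [1.3376 1.3099 1.3064 1.3159 1.3356 1.335  1.2577 1.2138 1.2113 1.2074]
 [1.3074 1.3348 1.3347 1.3342 1.3348 1.2488 1.2212 1.2117 1.211  1.2109]
 [1.3083 1.3356 1.33   1.3356 1.3354 1.2483 1.2255 1.2118 1.2114 1.2123]
 [1.318  1.335  1.3358 1.3327 1.3336 1.3315 1.2323 1.2157 1.2069 1.2136]
 [1.3225 1.3052 1.3339 1.3334 1.3335 1.3371 1.234  1.2137 1.2107 1.2477]
 [1.3298 1.3091 1.3337 1.3354 1.3384 1.3379 1.332  1.258  1.3422 1.3113]
 [1.3365 1.3066 1.332  1.3336 1.3317 1.3313 1.3324 1.3312 1.2573 1.3217]
 [1.3336 1.3102 1.3325 1.3306 1.3325 1.3327 1.3279 1.2687 1.26   1.3139]]
```

Run:
```python
from h import *
np.set_printoptions(precision=4,suppress=True)
s,M=pose();print(M)
c=cal("top");d=np.load("pics/top0.npy")
print(dep(c,[(235,190),(330,185),(235,60),(325,60),(280,120),(233,197),(338,193),(318,199)],d))
print(dep(c,[(364,148),(452,181),(447,238),(415,268),(378,263),(380,255),(462,135)],d))
o=lambda a:np.array(a,float)/2.8+[189.8,169.8]
print("stand top lip ends R/L",onz(c,o([(321,128),(316,212),(113,125),(109,208)]),.108))
print("basket base",onz(c,o([(578,47),(598,90),(641,77),(623,33)]),.03))
# depth map clusters of basket
uv=[(u,v) for u in range(395,422) for v in range(178,206)]
P=dep(c,uv,d)
b=P[(P[:,2]>.105)];print("block",len(b),b.mean(0),b.min(0),b.max(0))
b=P[(P[:,2]>.02)&(P[:,2]<.045)];print("rim",len(b),b.mean(0),b.min(0),b.max(0))
r=cv2.minAreaRect(b[:,:2].astype(np.float32)*1000);print(r)
```

```text
[[-0.0006  0.3409  0.9401  0.1874]
 [-0.001   0.9401 -0.3409  0.5169]
 [-1.     -0.0011 -0.0002  0.2309]
 [ 0.      0.      0.      1.    ]]
[[ 0.5663  0.1007  0.1554]
 [ 0.5733 -0.122   0.1548]
 [ 0.8783  0.0978  0.1557]
 [ 0.872  -0.1171  0.1589]
 [ 0.7303 -0.0075  0.1545]
 [ 0.5499  0.1054  0.1564]
 [ 0.5567 -0.1418  0.1233]
 [ 0.5457 -0.0939  0.0898]]
[[ 0.685  -0.2198  0.0035]
 [ 0.5921 -0.451   0.004 ]
 [ 0.4417 -0.4321  0.0037]
 [ 0.3679 -0.3372  0.0431]
 [ 0.3807 -0.2477  0.0074]
 [ 0.406  -0.2395  0.1156]
 [ 0.7028 -0.4641  0.0666]]
stand top lip ends R/L [[ 0.505  -0.0599  0.108 ]
 [ 0.4325 -0.0541  0.108 ]
 [ 0.5114  0.1205  0.108 ]
 [ 0.4396  0.1248  0.108 ]]
basket base [[ 0.5779 -0.2978  0.03  ]
 [ 0.5376 -0.3151  0.03  ]
 [ 0.5488 -0.3554  0.03  ]
 [ 0.59   -0.3401  0.03  ]]
block 84 [ 0.5605 -0.3146  0.1813] [ 0.4578 -0.3369  0.1077] [ 0.5771 -0.0815  1.3324]
rim 82 [ 0.5654 -0.3224  0.0284] [ 0.54   -0.3545  0.0204] [ 0.5918 -0.3012  0.0447]
((566.0077514648438, -327.2113037109375), (50.305992126464844, 47.153961181640625), 15.006243705749512)
```

```bash
python3 -m inch '[0.175,0,0,-0.024,0,0,0.085, 0.175,0,0,-0.024,0,0,0.085, 0.175,0,0,-0.024,0,0,0.085, 0.175,0,0,-0.024,0,0,0.085, 0.175,0,0,-0.024,0,0,0.085]'; python3 -m inch '[0,0,0,0,0.004,0.055,0.085, 0,0,0,0,0.004,0.055,0.085, 0,0,0,0,0.004,0.055,0.085, 0,0,0,0,0.004,0.055,0.085, 0,0,0,0,0.004,0.055,0.085, 0,0,0,0,0.004,0.055,0.085, 0,0,0,0,0.004,0.055,0.085, 0,0,0,0,0.004,0.055,0.085]'
```

```text
t: 0.78
ee_pos: [0.187, 0.5163, 0.3512]
tcp_rot: [0.574, 0.411, 0.573, -0.417]
ft_force: [-0.1, -0.5, -0.6]
grip_width: 0.0849
t: 1.78
ee_pos: [0.3581, 0.0991, 0.353]
tcp_rot: [0.575, 0.41, 0.574, -0.415]
ft_force: [1.5, 0.0, 0.8]
grip_width: 0.0849
```

```bash
python3 -m inch '[0,0,0,0.003,0.006,0.054,0.085, 0,0,0,0.003,0.006,0.054,0.085, 0,0,0,0.003,0.006,0.054,0.085, 0,0,0,0.003,0.006,0.054,0.085, 0,0,0,0.003,0.006,0.054,0.085, 0,0,0,0.003,0.006,0.054,0.085, 0,0,0,0.003,0.006,0.054,0.085, 0,0,0,0.003,0.006,0.054,0.085, 0,0,0,0,0,0,0.085, 0,0,0,0,0,0,0.085]'
python3 - <<'E'
from h import *
s,M=pose();p,d=cams.camera("wrist");cv2.imwrite("pics/w1.png",p[:,:,::-1]);np.save("pics/w1.npy",d);np.save("pics/w1M.npy",M)
E
```

```text
t: 3.02
ee_pos: [0.544, -0.3128, 0.3261]
tcp_rot: [0.571, 0.412, 0.575, -0.416]
ft_force: [0.1, 0.9, 0.4]
grip_width: 0.0852
```

View pics/w1.png

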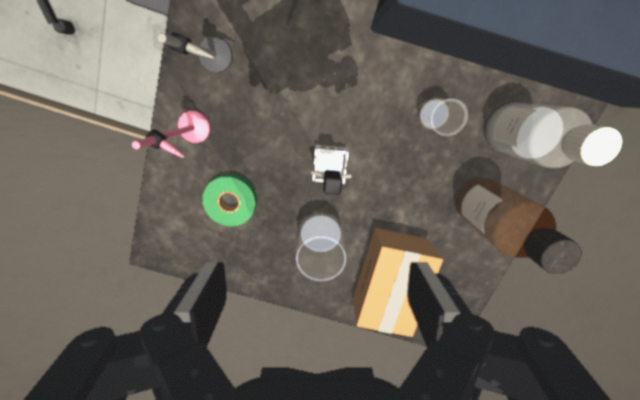

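Run:
```python
import cv2
p=cv2.imread("pics/w1.png")
cv2.imwrite("pics/w1c.png",cv2.resize(p[130:210,290:370],None,fx=7,fy=7,interpolation=cv2.INTER_CUBIC))
```

```text
(no output)
```

View pics/w1c.png

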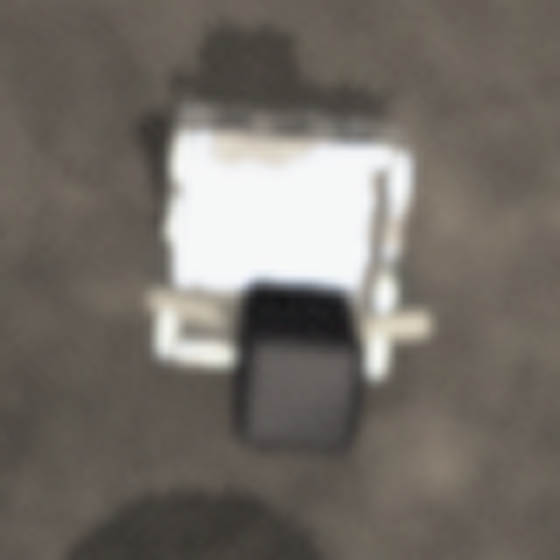

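Run:
```python
from h import *
np.set_printoptions(precision=4,suppress=True)
M=np.load("pics/w1M.npy");c=cal("wrist",M)
o=lambda a:np.array(a,float)/7+[289.5,129.5]
L=onz(c,o([(155,300),(430,325)]),.072);B=onz(c,o([(247,342),(352,348),(358,448),(240,442)]),.1265)
rim=onz(c,o([(180,125),(410,150),(385,378),(160,355)]),.03)
print(L,L.mean(0),L[1]-L[0]);print(B,B.mean(0));print(rim,rim.mean(0))
Mi=np.linalg.inv(M)
for q in (L,B): print((q-M[:3,3])@M[:3,:3])
print(M[:3,:3])
```

```text
[[ 0.5402 -0.3312  0.072 ]
 [ 0.589  -0.3199  0.072 ]] [ 0.5646 -0.3255  0.072 ] [0.0488 0.0113 0.    ]
[[ 0.5528 -0.3194  0.1265]
 [ 0.5687 -0.3151  0.1265]
 [ 0.5752 -0.3304  0.1265]
 [ 0.557  -0.3354  0.1265]] [ 0.5634 -0.3251  0.1265]
[[ 0.5364 -0.3067  0.03  ]
 [ 0.5806 -0.2973  0.03  ]
 [ 0.5918 -0.3425  0.03  ]
 [ 0.5471 -0.3522  0.03  ]] [ 0.564  -0.3247  0.03  ]
[[ 0.2541 -0.0075  0.0162]
 [ 0.2538  0.0423  0.0208]]
[[0.1995 0.0077 0.009 ]
 [0.1994 0.0242 0.01  ]
 [0.1994 0.0256 0.0265]
 [0.1995 0.0067 0.0255]]
[[-0.0071  0.9496  0.3135]
 [-0.002   0.3135 -0.9496]
 [-1.     -0.0073 -0.0003]]
```

```bash
python3 -m inch '[0.09,0,0,0.02,0.017,0.018,0.085, 0,0,0,0.045,0,0,0.085, 0,0,0,0.045,0,0,0.085, 0,0,0,0,0,0,0.085, 0,0,0,0,0,0,0.085]'
python3 - <<'E'
from h import *
np.set_printoptions(precision=4,suppress=True)
s,M=pose();p,d=cams.camera("wrist");cv2.imwrite("pics/w2.png",p[:,:,::-1]);np.save("pics/w2.npy",d);np.save("pics/w2M.npy",M)
print(M)
print(s['ee_pos'],(np.array([.565,-.3253,.098])-M[:3,3])@M[:3,:3])
E
```

```text
t: 3.7
ee_pos: [0.5659, -0.3204, 0.2203]
tcp_rot: [0.556, 0.437, 0.553, -0.441]
ft_force: [-0.8, -0.1, 0.9]
grip_width: 0.085
[[-0.0001  0.9735  0.2289  0.5659]
 [-0.0077  0.2289 -0.9734 -0.3204]
 [-1.     -0.0019  0.0074  0.2203]
 [ 0.      0.      0.      1.    ]]
[ 0.5659 -0.3204  0.2203] [ 0.1223 -0.0018  0.0037]
```

View pics/w2.png

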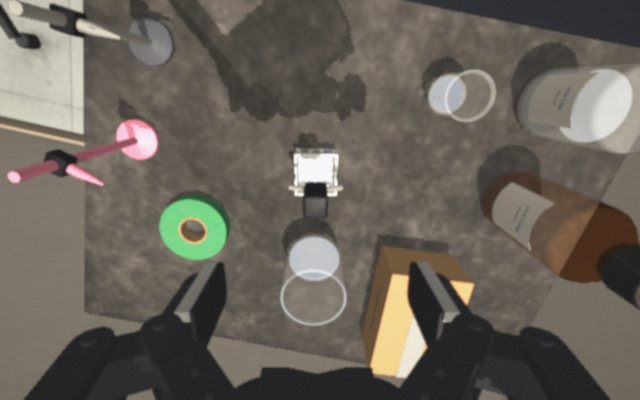

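Run:
```python
from h import *
np.set_printoptions(precision=4,suppress=True)
M=np.load("pics/w2M.npy");c=cal("wrist",M);p=cv2.imread("pics/w2.png");d=np.load("pics/w2.npy")
cr=p[180:225,295:335];cv2.imwrite("pics/w2c.png",cv2.resize(cr,None,fx=10,fy=10,interpolation=cv2.INTER_CUBIC))
uv=[(u,v) for u in range(295,340) for v in range(180,225)];P=dep(c,uv,d);P=P[(abs(P[:,2]-.1255)<.004)]
print(len(P),P.mean(0),P.min(0),P.max(0)); print((P-M[:3,3]).mean(0)@M[:3,:3])
r=cv2.minAreaRect((P[:,:2]*1000).astype(np.float32));print(r)
```

```text
579 [ 0.564  -0.325   0.1248] [ 0.5533 -0.3364  0.1215] [ 0.5753 -0.3147  0.1276]
[ 0.0955 -0.0027  0.0034]
((564.2528076171875, -325.5128479003906), (19.21017074584961, 19.183486938476562), 12.733070373535156)
```

View pics/w2c.png

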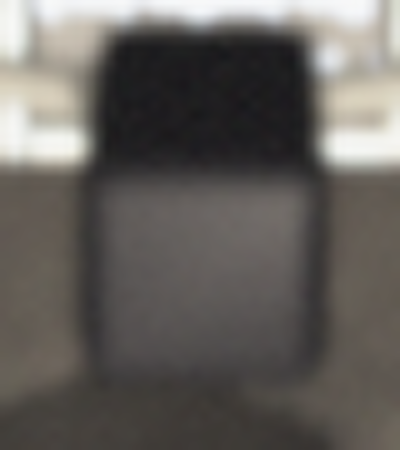

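```bash
python3 -m inch '[0,0.0075,0,0.05,-0.002,0.003,0.085, 0,0,0,0.04,0,0,0.085, 0,0,0,0.025,0,0,0.085, 0,0,0,0.008,0,0,0.085, 0,0,0,0,0,0,0.085]'
```

```text
t: 4.38
ee_pos: [0.5687, -0.327, 0.1052]
tcp_rot: [0.561, 0.438, 0.548, -0.439]
ft_force: [0.5, -0.3, -0.6]
grip_width: 0.0852
```

```bash
python3 -m inch '[0,0,0,0.007,-0.004,-0.0025,0.085, 0,0,0,0,0,0,0.085, 0,0,0,0,0,0,0.085]'; python3 -c "
from h import *
s,M=pose();print(M.round(4))"
```

```text
t: 4.75
ee_pos: [0.565, -0.3262, 0.101]
tcp_rot: [0.563, 0.438, 0.546, -0.439]
ft_force: [0.0, -0.2, 0.3]
grip_width: 0.0849
[[ 0.0167  0.9731  0.2297  0.565 ]
 [-0.0158  0.2299 -0.9731 -0.3262]
 [-0.9997  0.0126  0.0192  0.101 ]
 [ 0.      0.      0.      1.    ]]
```

```bash
python3 -m inch '[0,0.019,-0.0126,0.003,0,0,0.085, 0,0,0,0,0,0,0.085]'; python3 -c "
from h import *
s,M=pose();print(M.round(4))"
```

```text
t: 5.0
ee_pos: [0.5652, -0.3264, 0.0982]
tcp_rot: [0.554, 0.439, 0.555, -0.439]
ft_force: [-0.4, 1.1, -0.0]
grip_width: 0.085
[[-6.000e-04  9.732e-01  2.299e-01  5.652e-01]
 [ 5.000e-04  2.299e-01 -9.732e-01 -3.264e-01]
 [-1.000e+00 -5.000e-04 -6.000e-04  9.820e-02]
 [ 0.000e+00  0.000e+00  0.000e+00  1.000e+00]]
```

Level and placed. Close.

```bash
python3 -m inch '[0,0,0,0,0,0,0.0, 0,0,0,0,0,0,0.0, 0,0,0,0,0,0,0.0, 0,0,0,0,0,0,0.0, 0,0,0,0,0,0,0.0, 0,0,0,0,0,0,0.0]' 40; python3 -m inch '[0,0,0,-0.04,0,0,0.0, 0,0,0,-0.05,0,0,0.0, 0,0,0,-0.05,0,0,0.0, 0,0,0,-0.05,0,0,0.0, 0,0,0,0,0,0,0.0, 0,0,0,0,0,0,0.0]'
python3 - <<'E'
from h import *
s,M=pose();print(M.round(4))
for n in("side","wrist"):
    p,d=cams.camera(n);cv2.imwrite(f"pics/{n}3.png",p[:,:,::-1])
E
```

```text
t: 5.75
ee_pos: [0.5653, -0.3264, 0.0982]
tcp_rot: [0.554, 0.439, 0.555, -0.439]
ft_force: [0.3, -0.4, 0.1]
grip_width: 0.0193
t: 6.5
ee_pos: [0.5648, -0.3262, 0.292]
tcp_rot: [0.553, 0.439, 0.556, -0.439]
ft_force: [-0.4, 0.0, -1.0]
grip_width: 0.0195
[[-0.004   0.9733  0.2297  0.5648]
 [ 0.0032  0.2297 -0.9733 -0.3262]
 [-1.     -0.0031 -0.0041  0.292 ]
 [ 0.      0.      0.      1.    ]]
```

View pics/side3.png

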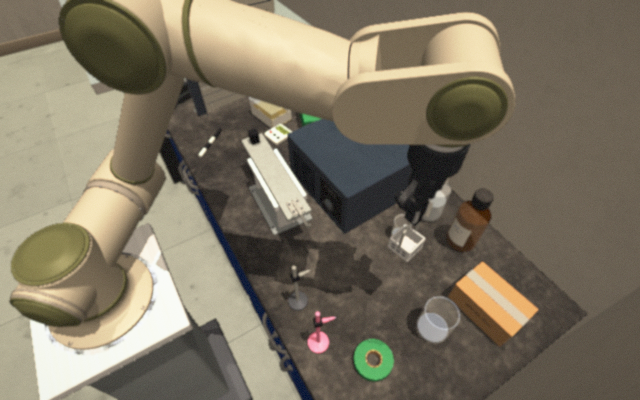

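View pics/wrist3.png

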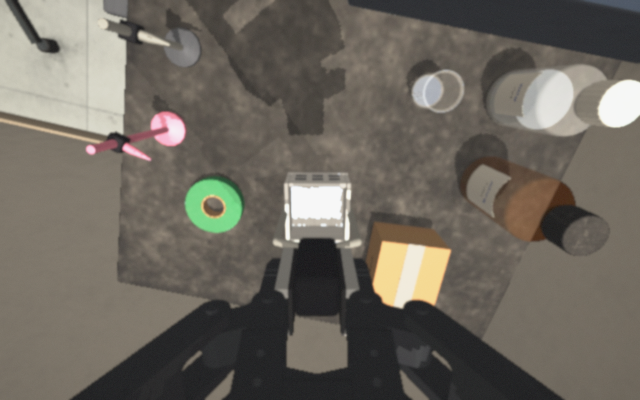

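```bash
python3 -m inch '[0,-0.004,0.003,0,-0.027,-0.045,0.0, 0,0,0,0,-0.027,-0.045,0.0, 0,0,0,0,-0.027,-0.045,0.0, 0.146,0,0,0.02,0,0,0.0, 0.146,0,0,0.02,0,0,0, 0,0,0,0,0,0,0, 0,0,0,0,0,0,0]'
python3 - <<'E'
from h import *
s,M=pose();print(M.round(4))
p,d=cams.camera("wrist");cv2.imwrite(f"pics/w4.png",p[:,:,::-1]);np.save("pics/w4.npy",d);np.save("pics/w4M.npy",M)
E
```

```text
t: 7.48
ee_pos: [0.4496, -0.2085, 0.2446]
tcp_rot: [-0.479, -0.515, -0.488, 0.517]
ft_force: [0.9, -0.2, -0.5]
grip_width: 0.019
[[-0.0098  0.9979 -0.0647  0.4496]
 [ 0.008  -0.0647 -0.9979 -0.2085]
 [-0.9999 -0.0103 -0.0073  0.2446]
 [ 0.      0.      0.      1.    ]]
```

View pics/w4.png

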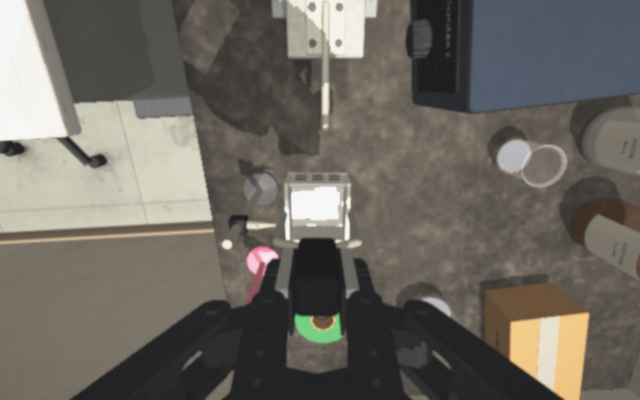

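Run:
```python
from h import *
p=cv2.imread("pics/w4.png")
a=cv2.resize(p[0:140,260:400],None,fx=4,fy=4,interpolation=cv2.INTER_CUBIC);b=cv2.resize(p[200:250,215:295],None,fx=4,fy=4,interpolation=cv2.INTER_CUBIC)
cv2.imwrite("pics/w4a.png",a);cv2.imwrite("pics/w4b.png",b)
```

```text
(no output)
```

View pics/w4a.png

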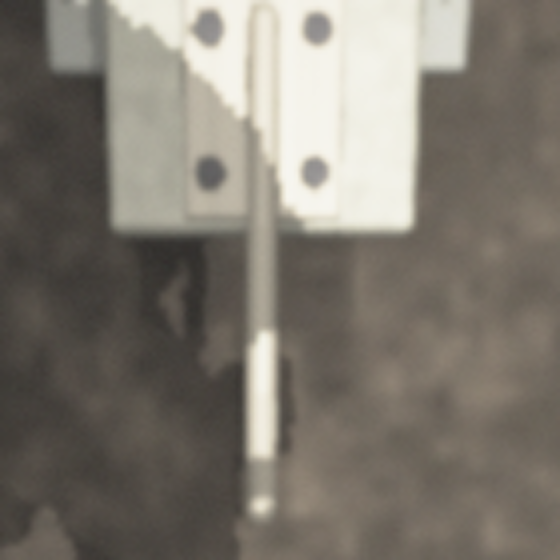

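View pics/w4b.png

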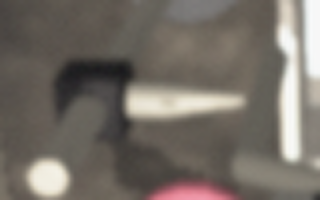

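Run:
```python
from h import *
np.set_printoptions(precision=4,suppress=True)
M=np.load("pics/w4M.npy");c=cal("wrist",M);d=np.load("pics/w4.npy")
o=lambda a:np.array(a,float)/4-.4
A=o([(112,229),(413,231)])+[260,0];E=onz(c,A,.112)
H=o([(261,510)])+[260,0];T=o([(247,100)])+[215,200]
print(A,H,T);print(E,E.mean(0),E[1]-E[0]);Hp=onz(c,H,.137);Tp=onz(c,T,.118);print(Hp,Tp)
x=(E[1]-E[0])/np.linalg.norm(E[1]-E[0]);e=np.array([x[1],-x[0],0])
m=E.mean(0)
for q in(Hp[0],Tp[0]): print((q-m)@e,(q-m)@x)
e2=np.array([-.061,-.998,0]);seat=m+.03*e2;seat[2]=.119;print(seat,(seat-M[:3,3])@M[:3,:3])
print((Tp[0]-m)@e2)
```

```text
[[287.6   56.85]
 [362.85  57.35]] [[324.85 127.1 ]] [[276.35 224.6 ]]
[[ 0.4307 -0.0988  0.112 ]
 [ 0.4896 -0.103   0.112 ]] [ 0.4602 -0.1009  0.112 ] [ 0.0588 -0.0042  0.    ]
[[ 0.4567 -0.1519  0.137 ]] [[ 0.408 -0.238  0.118]]
0.05112999818091007 0.00019915418739370678
0.14046850777792033 -0.04219217250070919
[ 0.4583 -0.1308  0.119 ] [ 0.1261  0.005  -0.0772]
0.1399765680170015
```

```bash
python3 -m inch '[0,-0.007,0.010,0.04,0.005,0,0, 0,0,0,0.038,0,0,0, 0,0,0,0,0,0,0, 0,0,0,0,0,0,0, 0,0,0,0,0,0,0]'
python3 - <<'E'
from h import *
s,M=pose();print(M.round(4))
for n in("side","wrist"):
    p,d=cams.camera(n);cv2.imwrite(f"pics/{n}5.png",p[:,:,::-1])
print((np.array([.459,-.132,.119])-M[:3,3])@M[:3,:3])
p=cv2.imread("pics/side5.png");cv2.imwrite("pics/side5c.png",cv2.resize(p[170:320,230:430],None,fx=3.5,fy=3.5,interpolation=cv2.INTER_CUBIC))
E
```

```text
t: 8.15
ee_pos: [0.4568, -0.2108, 0.1696]
tcp_rot: [0.488, 0.515, 0.482, -0.514]
ft_force: [-0.9, 0.0, -1.4]
grip_width: 0.0196
[[ 0.0072  0.9982 -0.0591  0.4568]
 [-0.0056 -0.0591 -0.9982 -0.2108]
 [-1.      0.0075  0.0051  0.1696]
 [ 0.      0.      0.      1.    ]]
[ 0.05022446 -0.00288971 -0.07901406]
```

View pics/side5c.png

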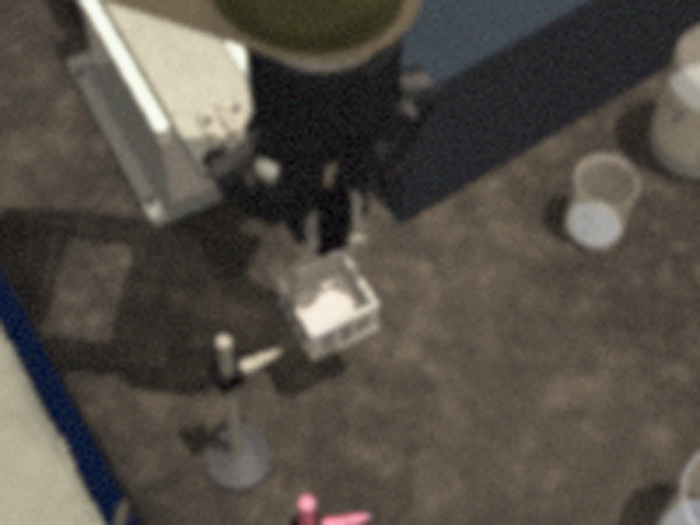

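View pics/wrist5.png

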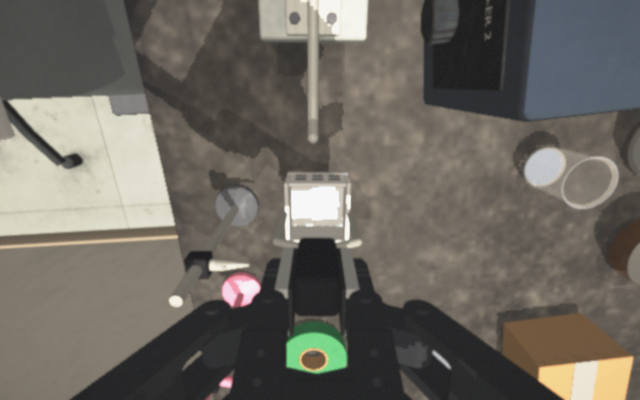

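```bash
python3 -m inch '[0,0.005,-0.0075,0.002,-0.002,-0.02,0, 0,0,0,0,0,-0.02,0, 0,0,0,0,0,-0.02,0, 0,0,0,0,0,-0.008,0, 0,0,0,0,0,0,0, 0,0,0,0,0,0,0]'
python3 - <<'E'
from h import *
s,M=pose();print(M.round(4))
p,d=cams.camera("wrist");cv2.imwrite(f"pics/w6.png",p[:,:,::-1])
p,d=cams.camera("side");cv2.imwrite(f"pics/side6c.png",cv2.resize(p[170:290,230:380,::-1],None,fx=4,fy=4,interpolation=cv2.INTER_CUBIC))
print((np.array([.459,-.132,.119])-M[:3,3])@M[:3,:3])
E
```

```text
t: 9.0
ee_pos: [0.4589, -0.1369, 0.1685]
tcp_rot: [0.486, 0.514, 0.485, -0.514]
ft_force: [0.2, 0.1, -0.8]
grip_width: 0.0192
[[ 1.200e-03  9.984e-01 -5.720e-02  4.589e-01]
 [-6.000e-04 -5.720e-02 -9.984e-01 -1.369e-01]
 [-1.000e+00  1.200e-03  5.000e-04  1.685e-01]
 [ 0.000e+00  0.000e+00  0.000e+00  1.000e+00]]
[ 0.04947128 -0.00028745 -0.00492568]
```

View pics/w6.png

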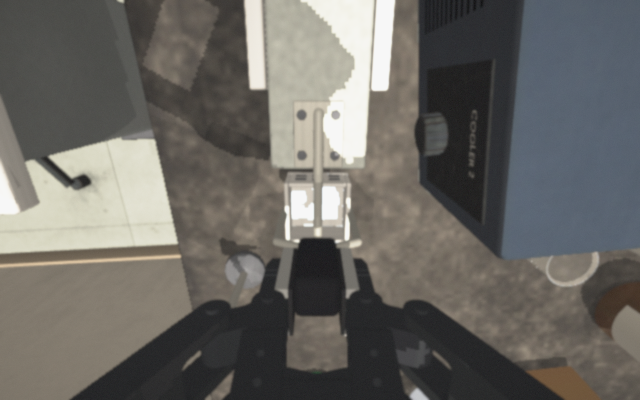

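View pics/side6c.png

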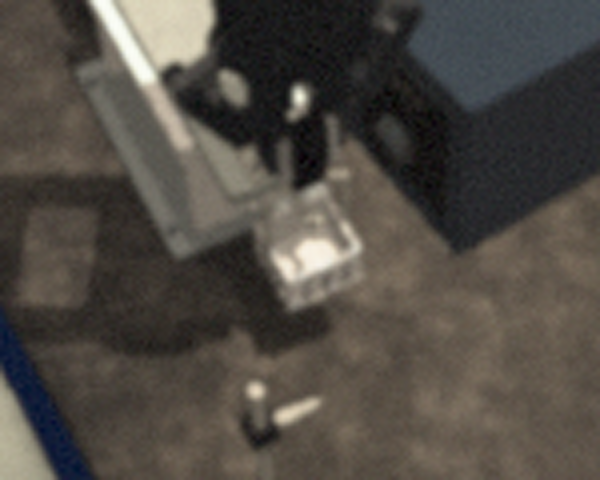

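Run:
```python
from h import *
np.set_printoptions(precision=4,suppress=True)
p=cv2.imread("pics/w6.png");s,M=pose();c=cal("wrist",M)
cv2.imwrite("pics/w6c.png",cv2.resize(p[90:270,255:385],None,fx=4,fy=4,interpolation=cv2.INTER_CUBIC))
E=onz(c,[(270.5,164.5),(365.5,166)],.112);print(E,E.mean(0));seat=E.mean(0)+.03*np.array([-.059,-.998,0]);seat[2]=.119;print(seat,(seat-M[:3,3])@M[:3,:3])
```

```text
[[ 0.4306 -0.0964  0.112 ]
 [ 0.4901 -0.1008  0.112 ]] [ 0.4604 -0.0986  0.112 ]
[ 0.4586 -0.1286  0.119 ] [ 0.0494 -0.0009 -0.0085]
```

View pics/w6c.png

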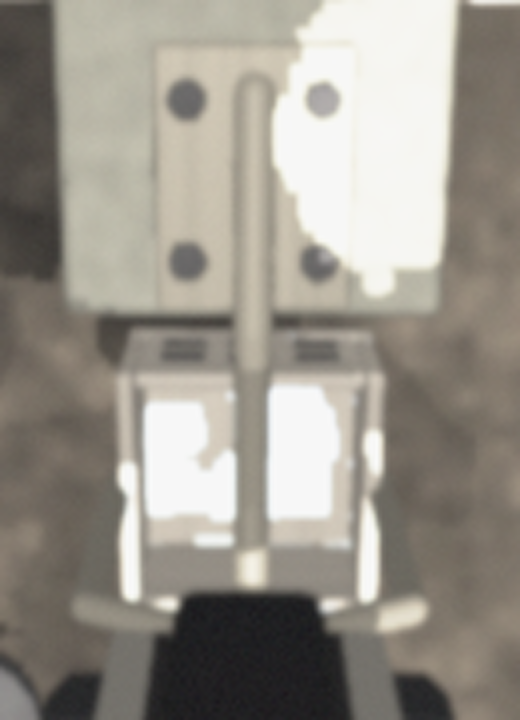

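```bash
python3 -m inch '[0,0,0,0.008,0,-0.004,0, 0,0,0,0.01,0,0,0, 0,0,0,0.006,0,0,0, 0,0,0,0,0,0,0, 0,0,0,0,0,0,0]'
python3 - <<'E'
from h import *
s,M=pose();print(M.round(4),s['ft_force'])
print((np.array([.459,-.1315,.1357])-M[:3,3])@M[:3,:3])
E
```

```text
t: 9.72
ee_pos: [0.4589, -0.1336, 0.142]
tcp_rot: [-0.485, -0.515, -0.485, 0.515]
ft_force: [-0.2, -0.7, -0.7]
grip_width: 0.0194
[[-2.000e-04  9.983e-01 -5.910e-02  4.589e-01]
 [ 1.000e-04 -5.910e-02 -9.983e-01 -1.336e-01]
 [-1.000e+00 -2.000e-04 -1.000e-04  1.420e-01]
 [ 0.000e+00  0.000e+00  0.000e+00  1.000e+00]] [-0.2013048  -0.66293377 -0.70038144]
[ 6.29812380e-03 -2.25506858e-05 -2.09952906e-03]
```

```bash
python3 -m inch '[0,0,0,0.004,0,-0.001,0, 0,0,0,0,0,0,0]'; python3 -m inch '[0,0,0,0.0015,0,0,0, 0,0,0,0,0,0,0]';  python3 - <<'E'
from h import *
s,M=pose();print(M[:3,3].round(4),s['ft_force'])
p,d=cams.camera("wrist");cv2.imwrite(f"pics/w7.png",p[:,:,::-1]);cv2.imwrite("pics/w7c.png",cv2.resize(p[90:270,255:385,::-1],None,fx=4,fy=4,interpolation=cv2.INTER_CUBIC))
p,d=cams.camera("side");cv2.imwrite(f"pics/side7c.png",cv2.resize(p[170:290,230:380,::-1],None,fx=4,fy=4,interpolation=cv2.INTER_CUBIC))
for i in range(3):print(ctrl.read_state()['ft_force'])
E
```

```text
t: 9.98
ee_pos: [0.4591, -0.1326, 0.138]
tcp_rot: [0.485, 0.515, 0.485, -0.515]
ft_force: [0.0, 1.0, -0.7]
grip_width: 0.0195
t: 10.22
ee_pos: [0.4592, -0.1327, 0.1367]
tcp_rot: [0.485, 0.515, 0.485, -0.514]
ft_force: [-0.4, 0.3, 0.4]
grip_width: 0.0195
[ 0.4592 -0.1327  0.1367] [-0.36626317  0.32051111  0.37637622]
[ 0.27003059 -0.30216269 -0.13706881]
[ 0.27003059 -0.30216269 -0.13706881]
[ 0.27003059 -0.30216269 -0.13706881]
```

View pics/w7c.png

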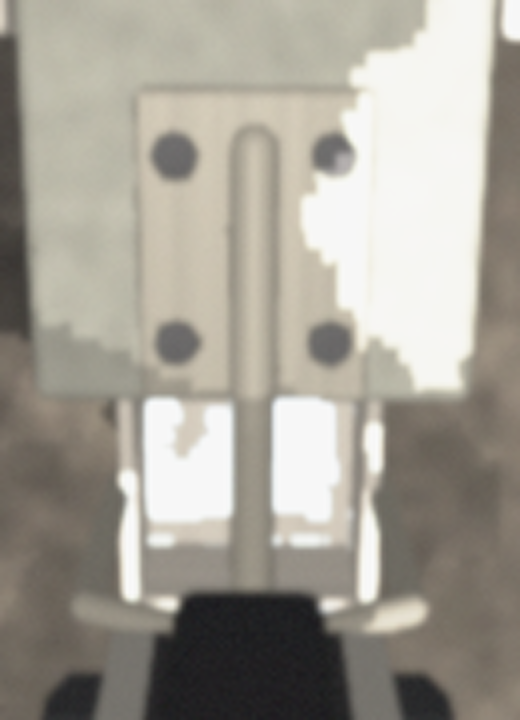

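View pics/side7c.png

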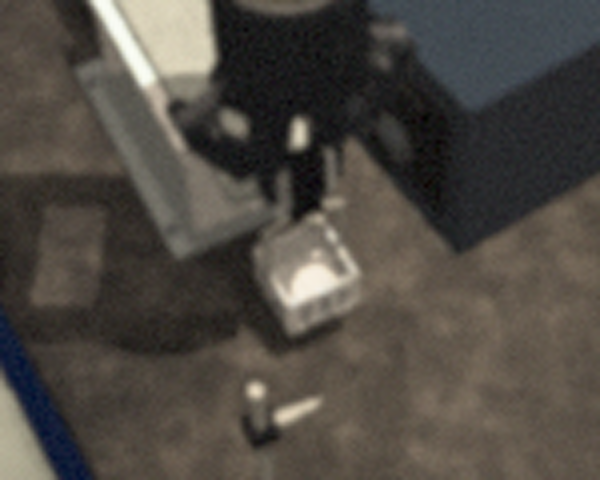

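Run:
```python
from h import *
np.set_printoptions(precision=4,suppress=True)
s,M=pose();c=cal("wrist",M)
E=onz(c,[(264,187),(372.5,187)],.112);print(E,E.mean(0));seat=E.mean(0)+.03*np.array([-.059,-.998,0]);seat[2]=.119;print(seat,(seat-M[:3,3])@M[:3,:3])
```

```text
[[ 0.4312 -0.097   0.112 ]
 [ 0.4897 -0.1005  0.112 ]] [ 0.4604 -0.0987  0.112 ]
[ 0.4587 -0.1287  0.119 ] [ 0.0177 -0.0008 -0.004 ]
```

```bash
python3 -m inch '[0,0,0,0.001,0,-0.0015,0, 0,0,0,0,0,0,0]'; python3 -m inch '[0,0,0,0,0,0,0.03, 0,0,0,0,0,0,0.05, 0,0,0,0,0,0,0.05, 0,0,0,0,0,0,0.05]'
python3 - <<'E'
from h import *
s,M=pose();print(M.round(4),s['ft_force'])
p,d=cams.camera("wrist");cv2.imwrite("pics/w8c.png",cv2.resize(p[90:330,225:415,::-1],None,fx=3,fy=2.5,interpolation=cv2.INTER_CUBIC))
E
```

```text
t: 10.58
ee_pos: [0.4597, -0.1314, 0.1361]
tcp_rot: [0.486, 0.515, 0.484, -0.514]
ft_force: [1.0, 0.6, 1.4]
grip_width: 0.0194
t: 11.08
ee_pos: [0.4594, -0.1311, 0.1357]
tcp_rot: [0.485, 0.515, 0.485, -0.514]
ft_force: [-0.2, 0.7, -0.6]
grip_width: 0.0499
[[ 1.200e-03  9.983e-01 -5.910e-02  4.594e-01]
 [-7.000e-04 -5.910e-02 -9.983e-01 -1.311e-01]
 [-1.000e+00  1.200e-03  6.000e-04  1.357e-01]
 [ 0.000e+00  0.000e+00  0.000e+00  1.000e+00]] [-0.17802543  0.7343399  -0.58698067]
```

View pics/w8c.png

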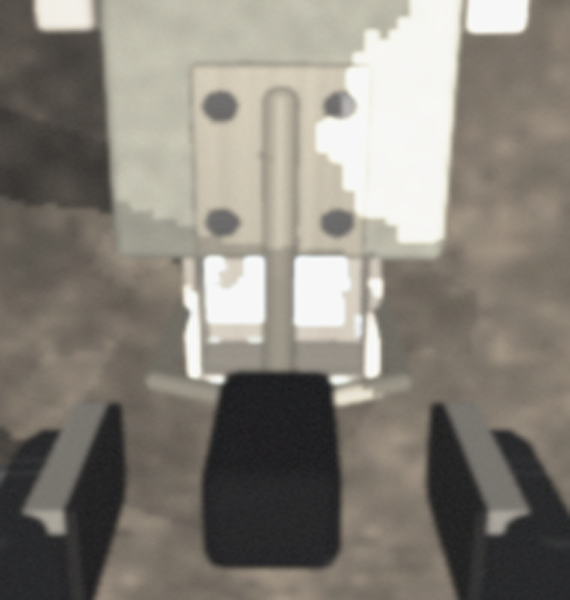

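```bash
python3 -m inch '[0,0,0,-0.02,0,0,0.06, 0,0,0,-0.03,0,0,0.07, 0,0,0,-0.04,0,0,0.085, 0,0,0,-0.05,0,0,0.085, 0,0,0,0,0,0,0.085, 0,0,0,0,0,0,0.085]'
python3 - <<'E'
from h import *
s,M=pose();print(M.round(4));np.save("pics/w9M.npy",M)
p,d=cams.camera("wrist");cv2.imwrite("pics/w9.png",p[:,:,::-1])
p,d=cams.camera("side");cv2.imwrite(f"pics/side9c.png",cv2.resize(p[120:290,230:380,::-1],None,fx=3.5,fy=3.5,interpolation=cv2.INTER_CUBIC))
E
```

```text
t: 11.88
ee_pos: [0.4587, -0.1308, 0.279]
tcp_rot: [-0.484, -0.514, -0.485, 0.515]
ft_force: [0.8, 0.3, -0.4]
grip_width: 0.0849
[[-1.200e-03  9.982e-01 -5.920e-02  4.587e-01]
 [ 8.000e-04 -5.920e-02 -9.982e-01 -1.308e-01]
 [-1.000e+00 -1.200e-03 -7.000e-04  2.790e-01]
 [ 0.000e+00  0.000e+00  0.000e+00  1.000e+00]]
```

View pics/w9.png

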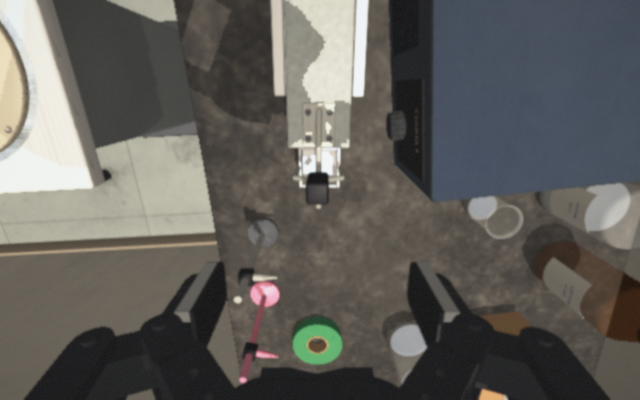

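View pics/side9c.png

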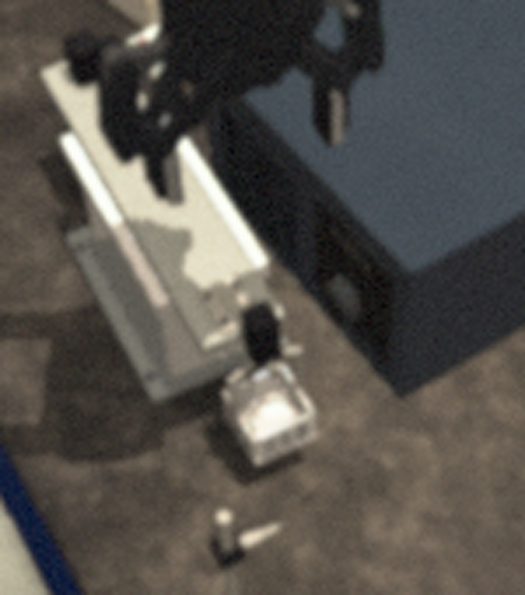

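```bash
python3 -m inch '[0,0,0,0,0,-0.05,0.085, 0,0,0,0,0,-0.05,0.085, 0,0,0,0,0,-0.05,0.085, 0,0,0,0,0,-0.05,0.085, 0,0,0,0,0,-0.05,0.085, 0,0,0,0,0,-0.05,0.085]';python3 -m inch '[-0.175,0,0,0,0,0,0.085, -0.175,0,0,0,0,0,0.085, -0.175,0,0,0,0,0,0.085, -0.175,0,0,0,0,0,0.085, -0.175,0,0,0,0,0,0.085, -0.175,0,0,0,0,0,0.085, -0.175,0,0,0,0,0,0.085, -0.175,0,0,0,0,0,0.085, -0.17,0,0,0,0,0,0.085, 0,0,0,0,0,0,0.085]'
python3 - <<'E'
from h import *
s,M=pose();print(M.round(4),s['joint_positions']);np.save("pics/w10M.npy",M)
p,d=cams.camera("wrist");cv2.imwrite("pics/w10.png",p[:,:,::-1]);np.save("pics/w10.npy",d)
E
```

```text
t: 12.72
ee_pos: [0.4764, 0.1747, 0.273]
tcp_rot: [-0.479, -0.514, -0.487, 0.519]
ft_force: [1.1, -0.3, 0.3]
grip_width: 0.0849
t: 13.98
ee_pos: [0.473, 0.1783, 0.2612]
tcp_rot: [0.694, 0.004, 0.72, -0.004]
ft_force: [0.8, 0.7, -0.6]
grip_width: 0.0848
[[-3.560e-02  1.180e-02  9.993e-01  4.730e-01]
 [ 1.000e-04  9.999e-01 -1.180e-02  1.783e-01]
 [-9.994e-01 -4.000e-04 -3.560e-02  2.612e-01]
 [ 0.000e+00  0.000e+00  0.000e+00  1.000e+00]] [ 0.12360603  0.29662621  1.33811649  0.00445976  1.54220137 -1.43559361]
```

View pics/w10.png

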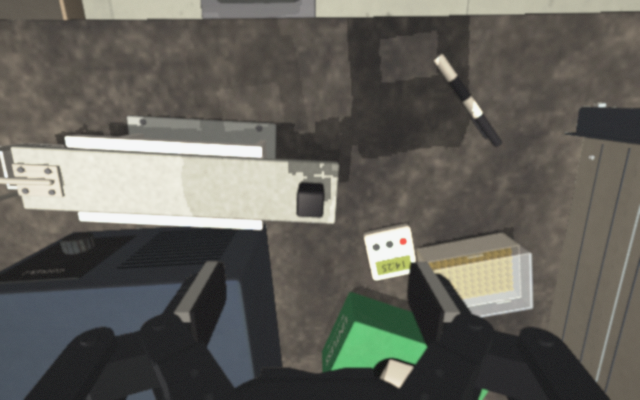

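Run:
```python
from h import *
np.set_printoptions(precision=4,suppress=True)
M=np.load("pics/w10M.npy");c=cal("wrist",M);d=np.load("pics/w10.npy")
p=cv2.imread("pics/w10.png");cv2.imwrite("pics/w10c.png",cv2.resize(p[150:235,250:350],None,fx=6,fy=6,interpolation=cv2.INTER_CUBIC))
uv=[(u,v) for u in range(290,335) for v in range(175,225)];P=dep(c,uv,d);P=P[(abs(P[:,2]-.148)<.006)]
r=cv2.minAreaRect((P[:,:2]*1000).astype(np.float32));print(len(P),P.mean(0),r)
g=np.array([*np.array(r[0])/1000,.116]);print((g-M[:3,3])@M[:3,:3])
```

```text
750 [0.4767 0.1734 0.1464] ((477.62939453125, 173.286376953125), (24.060989379882812, 24.353092193603516), 85.93936920166016)
[ 0.1449 -0.0049  0.0098]
```

View pics/w10c.png

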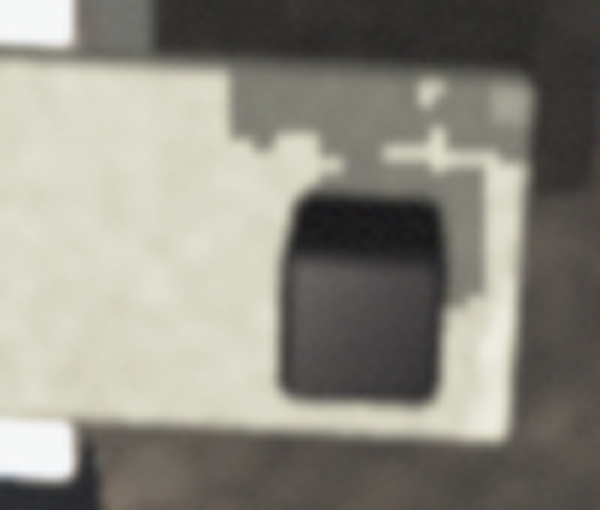

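```bash
python3 -m inch '[0.05,-0.0356,0,0.03,-0.005,0.005,0.085, 0,0,0,0.03,0,0,0.085, 0,0,0,0,0,0,0.085, 0,0,0,0,0,0,0.085]'
python3 - <<'E'
from h import *
np.set_printoptions(precision=4,suppress=True)
s,M=pose();print(M)
print((np.array([.4778,.173,.117])-M[:3,3])@M[:3,:3], "down",M[:3,:3].T@[0,0,-1])
E
```

```text
t: 14.52
ee_pos: [0.4773, 0.1731, 0.1999]
tcp_rot: [0.707, 0.027, 0.706, -0.028]
ft_force: [0.0, 0.2, 0.6]
grip_width: 0.0852
[[ 0.0012  0.077   0.997   0.4773]
 [-0.0014  0.997  -0.077   0.1731]
 [-1.     -0.0013  0.0013  0.1999]
 [ 0.      0.      0.      1.    ]]
[0.0829 0.     0.0004] down [ 1.      0.0013 -0.0013]
```

```bash
python3 -m inch '[-0.008,0,0,0.04,0,0,0.085, 0,0,0,0.025,0,0,0.085, 0,0,0,0.012,0,0,0.085, 0,0,0,0,0,0,0.085, 0,0,0,0,0,0,0.085]'
python3 - <<'E'
from h import *
np.set_printoptions(precision=4,suppress=True)
s,M=pose();print(M)
print((np.array([.4778,.173,.117])-M[:3,3])@M[:3,:3], "down",M[:3,:3].T@[0,0,-1])
p,d=cams.camera("side");cv2.imwrite(f"pics/side11.png",p[:,:,::-1])
E
```

```text
t: 15.15
ee_pos: [0.4812, 0.1736, 0.1268]
tcp_rot: [0.711, 0.026, 0.702, -0.025]
ft_force: [0.9, -1.0, 0.4]
grip_width: 0.0851
[[ 0.0124  0.0721  0.9973  0.4812]
 [-0.      0.9974 -0.0721  0.1736]
 [-0.9999  0.0009  0.0124  0.1268]
 [ 0.      0.      0.      1.    ]]
[ 0.0097 -0.0009 -0.0035] down [ 0.9999 -0.0009 -0.0124]
```

View pics/side11.png

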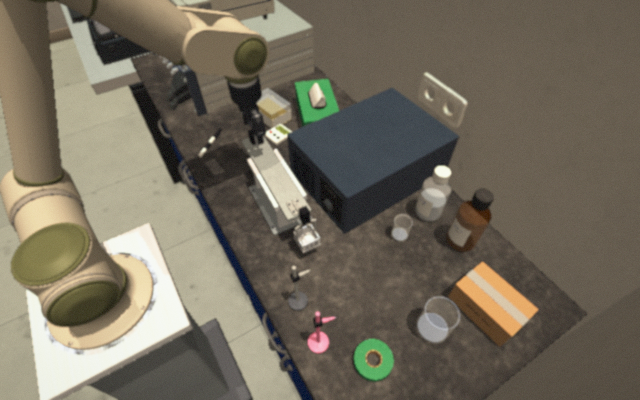

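```bash
python3 -m inch '[0,0.0124,0,0.009,-0.001,-0.0035,0.085, 0,0,0,0,0,0,0.085, 0,0,0,0,0,0,0.085]'
python3 - <<'E'
from h import *
np.set_printoptions(precision=4,suppress=True)
s,M=pose();print(M)
print((np.array([.4778,.173,.117])-M[:3,3])@M[:3,:3], "down",M[:3,:3].T@[0,0,-1])
E
```

```text
t: 15.58
ee_pos: [0.4779, 0.1729, 0.1182]
tcp_rot: [0.707, 0.026, 0.706, -0.025]
ft_force: [-0.8, -0.1, 0.3]
grip_width: 0.0851
[[ 0.0011  0.0722  0.9974  0.4779]
 [ 0.0011  0.9974 -0.0722  0.1729]
 [-1.      0.0012  0.001   0.1182]
 [ 0.      0.      0.      1.    ]]
[ 0.0012  0.0001 -0.0001] down [ 1.     -0.0012 -0.001 ]
```

```bash
python3 -m inch '[0,0,0,0,0,0,0.0, 0,0,0,0,0,0,0.0, 0,0,0,0,0,0,0.0, 0,0,0,0,0,0,0.0, 0,0,0,0,0,0,0.0]' 80
python3 - <<'E'
from h import *
np.set_printoptions(precision=4,suppress=True)
s,M=pose();print(M,s['ft_force'],s['ft_torque'],s['grip_width'])
p,d=cams.camera("top");cv2.imwrite(f"pics/top12.png",p[:,:,::-1]);cv2.imwrite("pics/top12c.png",cv2.resize(p[200:275,300:390,::-1],None,fx=7,fy=7,interpolation=cv2.INTER_CUBIC))
E
```

```text
t: 16.2
ee_pos: [0.4782, 0.1728, 0.1187]
tcp_rot: [0.707, 0.026, 0.706, -0.025]
ft_force: [0.0, 0.5, -0.6]
grip_width: 0.0226
[[ 0.0022  0.0722  0.9974  0.4782]
 [ 0.0009  0.9974 -0.0722  0.1728]
 [-1.      0.0011  0.0021  0.1187]
 [ 0.      0.      0.      1.    ]] [ 0.032   0.5493 -0.5797] [-0.0229  0.0151 -0.0052] 0.02264177768281907
```

View pics/top12c.png

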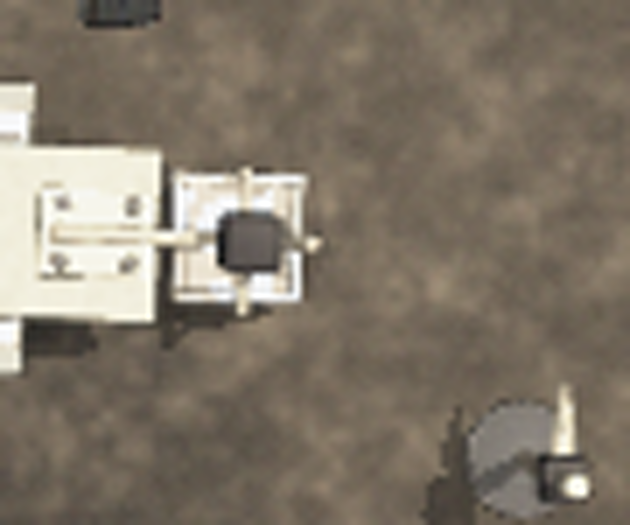

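Run:
```python
from h import *
np.set_printoptions(precision=4,suppress=True)
c=cal("top");o=lambda a:np.array(a,float)/7+[299.5,199.5]
E=onz(c,o([(161,150),(156,321)]),.112);T=onz(c,o([(566,386)]),.118)[0];m=E.mean(0)
y=np.array([.0665,.9978,0]);print(E,m,T,(m-T)@y, np.cross(E[0]-E[1],[0,0,1]))
```

```text
[[ 0.4908 -0.1033  0.112 ]
 [ 0.432  -0.1003  0.112 ]] [ 0.4614 -0.1018  0.112 ] [ 0.4069 -0.2401  0.118 ] 0.14156724709302373 [-0.003  -0.0588  0.    ]
```

Run:
```python
import cv2
p=cv2.imread("pics/w10.png");cv2.imwrite("pics/w10d.png",cv2.resize(p[105:240,0:350],None,fx=2.28,fy=2.28,interpolation=cv2.INTER_CUBIC))
p=cv2.imread("pics/top0.png");cv2.imwrite("pics/top0d.png",cv2.resize(p[205:260,195:330],None,fx=5.9,fy=5.9,interpolation=cv2.INTER_CUBIC))
```

```text
(no output)
```

View pics/w10d.png

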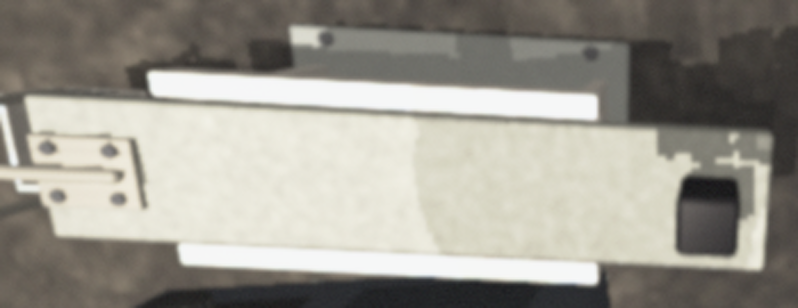

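View pics/top0d.png

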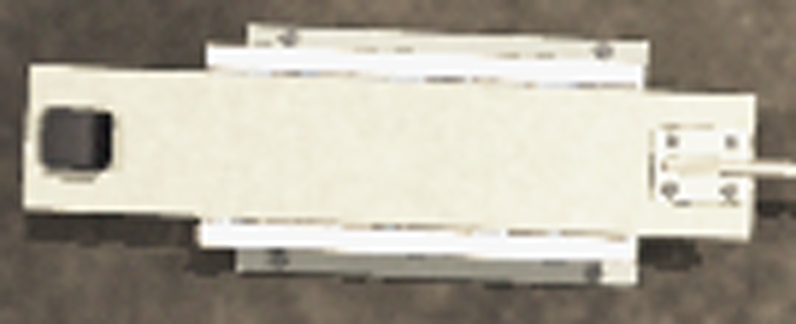

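```bash
python3 -m inch '[0,0,0,0,-0.003,0,0, 0,0,0,0,-0.006,0,0, 0,0,0,0,-0.006,0,0, 0,0,0,0,-0.003,0,0, 0,0,0,0,0,0,0]'
python3 - <<'E'
from h import *
np.set_printoptions(precision=4,suppress=True)
s,M=pose();print(M,s['ft_force'],s['ft_torque'],s['grip_width'],"down",M[:3,:3].T@[0,0,-1])
p,d=cams.camera("top");cv2.imwrite("pics/top13c.png",cv2.resize(p[200:275,190:390,::-1],None,fx=4,fy=4,interpolation=cv2.INTER_CUBIC))
E
```

```text
t: 16.88
ee_pos: [0.4768, 0.1542, 0.1187]
tcp_rot: [0.707, 0.027, 0.706, -0.025]
ft_force: [0.5, 3.6, 1.4]
grip_width: 0.0229
[[ 0.0024  0.0723  0.9974  0.4768]
 [ 0.0026  0.9974 -0.0723  0.1542]
 [-1.      0.0028  0.0022  0.1187]
 [ 0.      0.      0.      1.    ]] [0.5465 3.5926 1.4335] [0.1972 0.0623 0.0106] 0.0229488599773022 down [ 1.     -0.0028 -0.0022]
```

View pics/top13c.png

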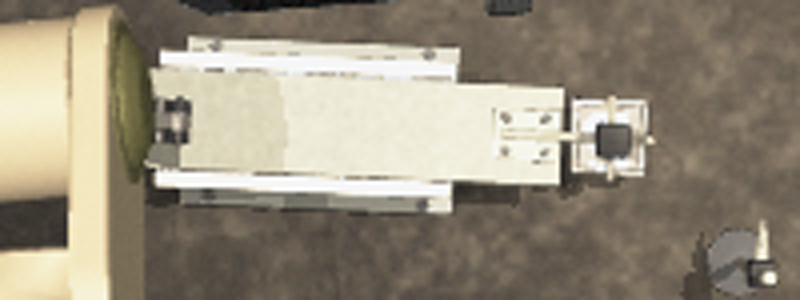

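```bash
python3 -m inch '[0,0.002,-0.003,0,-0.004,0,0, 0,0,0,0,-0.006,0,0, 0,0,0,0,-0.006,0,0, 0,0,0,0,-0.006,0,0, 0,0,0,0,-0.006,0,0, 0,0,0,0,-0.004,0,0, 0,0,0,0,0,0,0]'
python3 - <<'E'
from h import *
np.set_printoptions(precision=4,suppress=True)
s,M=pose();print(M,s['ft_force'],s['ft_torque'],s['grip_width'],"down",M[:3,:3].T@[0,0,-1])
E
```

```text
t: 17.8
ee_pos: [0.4744, 0.1202, 0.1187]
tcp_rot: [0.707, 0.026, 0.707, -0.026]
ft_force: [0.6, 1.5, 0.6]
grip_width: 0.023
[[ 0.0004  0.0725  0.9974  0.4744]
 [ 0.0001  0.9974 -0.0725  0.1202]
 [-1.      0.0001  0.0004  0.1187]
 [ 0.      0.      0.      1.    ]] [0.5668 1.5126 0.6193] [ 0.5274 -0.1285  0.0537] 0.023025201664863108 down [ 1.     -0.0001 -0.0004]
```

```bash
python3 -m inch '[0,0,0,0.0002,-0.004,0,0, 0,0,0,0,-0.006,0,0, 0,0,0,0,-0.006,0,0, 0,0,0,0,-0.006,0,0, 0,0,0,0,-0.006,0,0, 0,0,0,0,-0.006,0,0, 0,0,0,0,-0.004,0,0, 0,0,0,0,0,0,0]'
python3 - <<'E'
from h import *
np.set_printoptions(precision=4,suppress=True)
s,M=pose();print(M,s['ft_force'],s['ft_torque'],s['grip_width'],"down",M[:3,:3].T@[0,0,-1])
p,d=cams.camera("top");cv2.imwrite("pics/top14c.png",cv2.resize(p[200:275,190:390,::-1],None,fx=4,fy=4,interpolation=cv2.INTER_CUBIC))
E
```

```text
t: 18.8
ee_pos: [0.4715, 0.0799, 0.1187]
tcp_rot: [0.707, 0.026, 0.706, -0.025]
ft_force: [-0.2, 2.4, 2.4]
grip_width: 0.023
[[ 0.0007  0.0724  0.9974  0.4715]
 [ 0.0004  0.9974 -0.0724  0.0799]
 [-1.      0.0004  0.0007  0.1187]
 [ 0.      0.      0.      1.    ]] [-0.1622  2.4004  2.3589] [ 0.4774 -0.0535  0.0183] 0.023039095830285152 down [ 1.     -0.0004 -0.0007]
```

View pics/top14c.png

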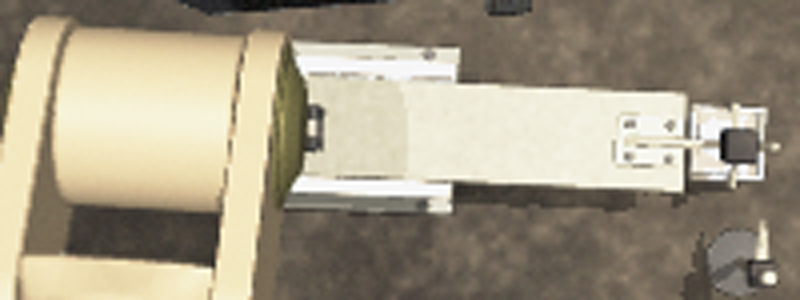

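```bash
python3 -m inch '[0,0,0,0.0002,-0.004,0,0, 0,0,0,0,-0.006,0,0, 0,0,0,0,-0.006,0,0, 0,0,0,0,-0.006,0,0, 0,0,0,0,-0.006,0,0, 0,0,0,0,-0.006,0,0, 0,0,0,0,-0.003,0,0, 0,0,0,0,0,0,0]'
python3 - <<'E'
from h import *
np.set_printoptions(precision=4,suppress=True)
s,M=pose();print(M,s['ft_force'],s['ft_torque'],s['grip_width'],"down",M[:3,:3].T@[0,0,-1])
p,d=cams.camera("top");cv2.imwrite("pics/top15c.png",cv2.resize(p[205:275,320:400,::-1],None,fx=7,fy=7,interpolation=cv2.INTER_CUBIC))
E
```

```text
t: 19.85
ee_pos: [0.4688, 0.0415, 0.1188]
tcp_rot: [0.707, 0.026, 0.706, -0.025]
ft_force: [-0.4, 4.2, 3.7]
grip_width: 0.023
[[ 0.0014  0.0721  0.9974  0.4688]
 [ 0.0017  0.9974 -0.0721  0.0415]
 [-1.      0.0018  0.0013  0.1188]
 [ 0.      0.      0.      1.    ]] [-0.4093  4.157   3.6778] [ 0.732  -0.0686  0.0339] 0.023039274615332 down [ 1.     -0.0018 -0.0013]
```

View pics/top15c.png

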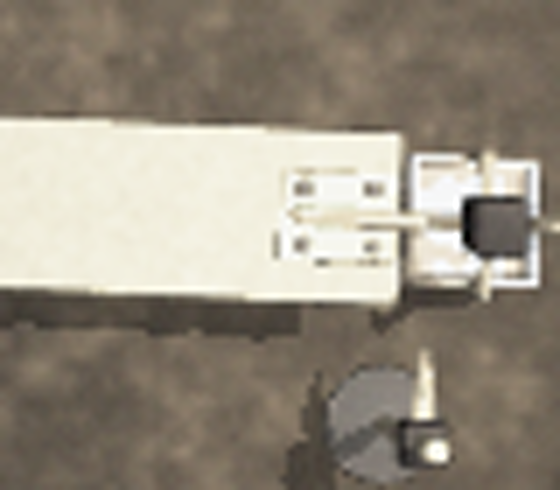

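Run:
```python
from h import *
np.set_printoptions(precision=4,suppress=True)
c=cal("top");o=lambda a:np.array(a,float)/7+[319.5,204.5]
E=onz(c,o([(402,135),(395,303)]),.112);T=onz(c,o([(425,350)]),.118)[0];m=E.mean(0)
y=np.array([.063,.998,0]);x=np.array([.998,-.063,0]);print(E,m,T,(m-T)@y,(m-T)@x,(E-T)@y)
```

```text
[[ 0.4811 -0.2347  0.112 ]
 [ 0.4234 -0.2306  0.112 ]] [ 0.4522 -0.2327  0.112 ] [ 0.4072 -0.2397  0.118 ] 0.009908140933193182 0.044436209607719566 [0.0097 0.0101]
```

```bash
python3 -m inch '[0,0.001,-0.002,0.0003,-0.004,0,0, 0,0,0,0,-0.004,0,0, 0,0,0,0,-0.0018,0,0, 0,0,0,0,0,0,0, 0,0,0,0,0,0,0]'
python3 - <<'E'
from h import *
np.set_printoptions(precision=4,suppress=True)
s,M=pose();print(M,s['ft_force'],s['ft_torque'],s['grip_width'],"down",M[:3,:3].T@[0,0,-1])
p,d=cams.camera("top");cv2.imwrite("pics/top16c.png",cv2.resize(p[205:275,320:400,::-1],None,fx=7,fy=7,interpolation=cv2.INTER_CUBIC))
p,d=cams.camera("side");cv2.imwrite("pics/side16c.png",cv2.resize(p[130:330,220:380,::-1],None,fx=3,fy=3,interpolation=cv2.INTER_CUBIC))
E
```

```text
t: 20.52
ee_pos: [0.4682, 0.0321, 0.1187]
tcp_rot: [0.707, 0.025, 0.706, -0.025]
ft_force: [0.0, 4.0, 3.2]
grip_width: 0.0226
[[ 0.0009  0.0712  0.9975  0.4682]
 [ 0.0002  0.9975 -0.0712  0.0321]
 [-1.      0.0003  0.0009  0.1187]
 [ 0.      0.      0.      1.    ]] [0.0419 4.0311 3.1732] [ 0.8094 -0.149   0.0142] 0.02262728764965443 down [ 1.     -0.0003 -0.0009]
```

View pics/top16c.png

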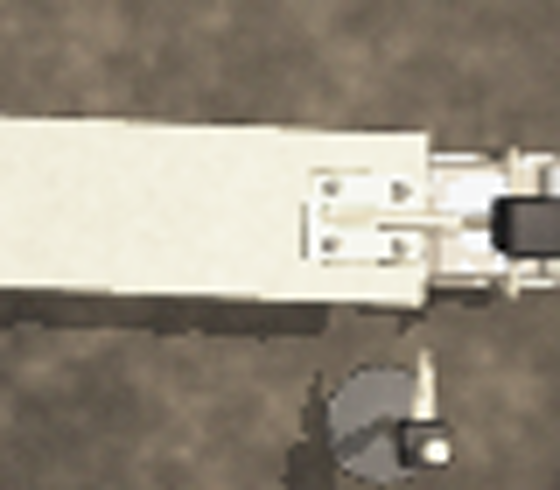

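View pics/side16c.png

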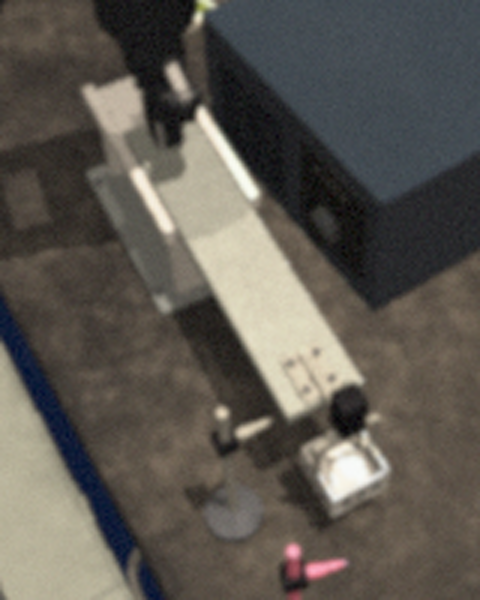

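```bash
python3 -m inch '[0,0,0,0,0,0,0, 0,0,0,0,0,0,0, 0,0,0,0,0,0,0, 0,0,0,0,0,0,0]'
python3 - <<'E'
from h import *
np.set_printoptions(precision=4,suppress=True)
c=cal("top");o=lambda a:np.array(a,float)/7+[319.5,204.5]
E=onz(c,o([(429,133),(424,304)]),.112);T=onz(c,o([(425,350)]),.118)[0];m=E.mean(0)
y=np.array([.063,.998,0]);print(m,T,(m-T)@y,(E-T)@y)
B=onz(c,o([(528,228)]),.163);print("block",B,(B[0]-m)@y)
s,M=pose();print(M[:3,3],s['ft_force'],s['joint_velocities'])
E
```

```text
t: 21.12
ee_pos: [0.4682, 0.0321, 0.1187]
tcp_rot: [0.707, 0.025, 0.706, -0.025]
ft_force: [1.0, 3.3, 2.9]
grip_width: 0.0228
[ 0.4522 -0.2423  0.112 ] [ 0.4072 -0.2397  0.118 ] 0.0002562850682082846 [0.0004 0.0001]
block [[ 0.4485 -0.2691  0.163 ]] -0.026947292591802785
[0.4682 0.0321 0.1187] [0.9977 3.2599 2.8875] [ 0.0005  0.001  -0.0007  0.0004 -0.0005  0.0016]
```

Board end is within about 1 mm of the pointer, and everything is level and at rest, so I'm handing in.

```bash
python3 -c "
from cell import ctrl
print(ctrl.job_done())"
```

```text
the job is handed in; nothing more can be done
None
```

I hung the basket on the board's hook, let go of it, and slid the board out about 141 mm to the grey gauge's pointer. I handed in at about 21 s, still gripping the board's grip block at 80 N. The pink look-alike and the bystanders were not touched.

My last checks before handing in:
- **Alignment:** the top camera puts the board's end 0.3 mm from the pointer tip along the slide, and the distance the arm travelled agrees to within about 1 mm. Camera calibration is only good to about 2 mm.
- **Board:** the tool is within 0.001 rad of vertical and its height did not change during the slide, so the board should be lying flat. The arm was at rest and pushing down with about 3 N.
- **Basket:** it hangs upright and untouched. Its grip block is about 27 mm beyond the board's end; the hook's seat is nominally 30 mm beyond it.

**One disagreement:** before hanging the basket, the top and wrist cameras put the hook's seat about 4 mm apart along the slide. I aimed between the two, and the basket seated normally.

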